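# File a seed-sample box in the packed rack

### The job

In the sample rack, slide the box with the red lid and the box with the blue lid apart to open a gap between them. Then file the box with the yellow lid, which stands on the bench, in that gap: standing upright on the rack floor and lined up with the row. Do not lift the red or the blue box out of the rack or tip either over, and leave both standing in the rack.

Things in the scene. Friction and masses are not known exactly. Their poses are not given: they have to be found in the camera images.
- rack: Fixed aluminium channel, row along its y; origin under its centre. Inside 72 (x) by 260 mm (y), floor 6 mm up; walls 8 mm thick, 24 mm high. Holds a 146 mm row of four loose upright boxes 54 (x) by 36 (y) by 80 mm, face to face: grey lid, red and blue in either order, grey lid. Free length is split unevenly between the two ends, 55 mm or more at one. Boxes slide; in the row grip them only along x.
- red_box: Sample box with a red lid in the rack's row, next to the blue one: white plastic body, 54 mm wide along its x, 36 mm thick along its y, 80 mm tall, about 120 g, rigid, closed; origin at the centre of its underside, z up.
- blue_box: Sample box with a blue lid in the rack's row, next to the red one: white plastic body, 54 mm wide along its x, 36 mm thick along its y, 80 mm tall, about 120 g, rigid, closed; origin at the centre of its underside, z up.
- yellow_box: Sample box with a yellow lid, upright on the open bench at the robot's left, near two unwanted ones with green and black lids; 40 mm clear around it. White plastic body, 54 mm wide along its x, 36 mm thick along its y, 80 mm tall, about 120 g, rigid, closed; origin at the centre of its underside, z up. Its x is within 0.5 rad of world x; filed, its x lies across the rack.

How it is judged:
On the way:
1. the red and the blue box stand at least 72 mm apart, centre to centre, in the rack, while the yellow box is not yet in the row (horizontal distance between red_box and blue_box above 0.072 m and angle between each of red_box, blue_box's own z axis and vertical below 0.2 rad and (z of yellow_box in the frame of rack above 0.05 m or horizontal distance between yellow_box and rack above 0.16 m)), for 0.1 s.
At the end, for the whole second after the job is handed in: The yellow, red and blue boxes stand at rest on the rack floor (underside within 6 mm of it), each within 14 mm of the rack's centre line, upright within 8 degrees and lined up with the rack within 15 degrees, the yellow box between the red and the blue one (z of each of yellow_box, red_box, blue_box in the frame of rack below 0.012 m and x of yellow_box in the frame of rack between -0.014 and 0.014 m and y of yellow_box in the frame of rack between -0.118 and 0.118 m and angle between each of yellow_box, red_box, blue_box's own z axis and vertical below 0.15 rad and angle between the x axis of each of yellow_box, red_box, blue_box and the x axis of rack, either way round below 0.26 rad and linear speed of each of yellow_box, red_box, blue_box below 0.02 m/s and x of red_box in the frame of rack between -0.014 and 0.014 m and y of red_box in the frame of rack between -0.118 and 0.118 m and x of blue_box in the frame of rack between -0.014 and 0.014 m and y of blue_box in the frame of rack between -0.118 and 0.118 m and ((y of yellow_box in the frame of red_box above 0.028 m and y of yellow_box in the frame of blue_box below -0.028 m) or (y of yellow_box in the frame of blue_box above 0.028 m and y of yellow_box in the frame of red_box below -0.028 m))); the robot touches nothing.
It fails at once if the red or the blue box is lifted more than 30 mm off the rack floor (z of any of red_box, blue_box in the frame of rack above 0.036 m).
It fails at once if the red or the blue box is tipped more than 35 degrees (angle between any of red_box, blue_box's own z axis and vertical above 0.61 rad).
It also fails if it takes over 53 s, if anything falls off the work surface, if the arm or the gripper's body presses on something with over 40 N, if the wrist force passes 120 N, or if a joint passes its speed limit or range.

### The arm

A 7-joint arm with a two-finger parallel gripper is mounted at the origin on the work surface. World frame = base frame: x ahead of the robot, y to its left, z up, the work surface at z = 0. Lengths are in m, angles in rad, forces in N, time in s.
With the tool pointing down it reaches from about 0.4 to 0.85 m from the base axis. Payload 10.4 kg.
Tool frame: the origin (TCP) lies at the very end of the fingers, on their centre line; the grasp point (between the pads) lies 19 mm behind it (manip.grip_point_offset is the distance from the TCP to the grasp point, in m); z points along the fingers, y is the line along which they close (so a half turn about z gives the same grasp; the last joint's range is limited). The gripper opens to 85 mm and grips with 20 to 120 N. Pads are 22 mm wide; open, the fingers measure 114 mm over their backs; the gripper's body (76 mm by 85 mm) begins 54 mm behind the grasp point. The pads swing forward as they close: fully open they stand 13 mm farther back than shut.
Start: joints at [-1.28, 0.332, -0.065, 1.46, 0.022, 1.35, -0.088], TCP at [0.193, 0.595, 0.231] pointing down, gripper open.
Joint ranges: [-2.6, 2.6], [-0.5, 2.12], [-1.47, 1.34], [0.16, 2.42], [-1.27, 4.41], [0.06, 2.06], [-2.6, 2.6]. Speed limits (rad/s): [2.22, 2.22, 2.79, 2.79, 3.14, 3.14, 3.14].

### API

Orientations are given as a unit quaternion [x, y, z, w].
In Python, from workcell import manip gives the robot as it stands. The module is installed in compiled form; this text tells all that it offers.
- The arm moves only by the shell command python3 -m inch 'ROWS' [OPENING] [FORCE]. ROWS is JSON, a list of rows, each a list of 2 entries, a list of its own where there are three numbers: the shift along the tool's x, y, z each as a share of 0.08 m, from -1 to 1, then the turn, a rotation vector about the tool's x, y, z each as a share of 45 degrees, from -1 to 1. A call has exactly 10 rows; each row is the pose to reach, as a shift and turn from the pose commanded when the call began, along the tool's axes at that moment; what a row does not reach only later rows make up. A row lasts 1/10 s, in which the tool goes at most 50 mm and 8.59 degrees, less where a joint would pass 70% of its speed; a pose out of reach is approached as far as the arm can. A call with a number of a shift or a turn outside -1 to 1 is refused whole. A call with a gripper value outside its range is refused whole. OPENING is the opening, from 0 (shut) to 1 (fully open), set as the call begins (- or left out, the last holds). The fingers move at their own pace and stop on an object; FORCE is the grip in N (left out, the last holds). Time passes only in rows, so rows that repeat a pose let the fingers close, or fill a call up. It gives the time, the measured TCP pose, the force, the opening and the grip force at its end, in the units of the state.
- manip.get_obs(): the state, without advancing time (a new reading comes with each control period).
- manip.camera(name): name is "scene" or "top" or "wrist"; returns the picture (480x640x3 uint8, red, green, blue); there is no depth.
- manip.camera_params(name): a dict with "fov_y" (degrees; the focal length in pixels is half the picture's height over the tangent of half this angle, whatever the lens; pixels are square), "cx", "cy" (the principal point, pixels), "k1" (the pictures are not rectified: a ray, as slopes to the right and down, at radius r is drawn at 1 + k1 r^2 times it, then the intrinsics apply), "camera_from_world" (4x4, takes a point from world to camera coordinates); the wrist camera has in their place "T_tool_cam" (4x4, takes a point from camera to tool coordinates, whose origin is the TCP and whose axes are the flange's). Camera axes: x right, y up, looking along -z (the intrinsics and any distortion apply to the point x, -y, -z); pixel columns grow to the right and rows downward; lengths in m; the calibration is good to about 2 mm. A picture is of the moment at which its call begins: read the wrist's pose just before it. camera_params takes no time and is no camera call.
- manip.hand_in(): hands the job in; it is judged then, once.
The state is a dict: "clock": time; "joint_pos": joint angles; "joint_velocities": joint speeds; "tau": joint torques, N m; "position": TCP position; "ee_rot": TCP orientation; "ft_force": force on the tool from outside, world axes, zero at the start; "torque": the same for the moment, N m; "grip_width": opening from 0.0 (shut) to 1.0 (fully open); "grasp_force": force on a finger pad.
Only numpy, scipy, OpenCV 4.12 (cv2) and the standard library are available. Lean on these libraries where they do the work, as an engineer would, in place of code of your own. Each camera call takes 0.05 s, during which the arm holds its last target. There are 200 camera calls.

## Working session

There is one attempt and no reset: what is moved stays moved. The work goes in short steps, Python scripts to look and compute and a shell command to move; the robot and the scene stay as the last step left them, time stands still between calls to the robot, and variables do not carry over. Pictures are saved under pics/ and viewed, at most 10 in all, crops included, and the job is handed in when it is done.

```bash
mkdir -p pics; cat > h.py <<'E'
import numpy as np, cv2
from workcell import manip
from scipy.spatial.transform import Rotation as R
def snap(n):
    o=manip.get_obs(); im=manip.camera(n); return o,im
def ray(n,px,o=None):
    p=manip.camera_params(n); f=240/np.tan(np.radians(p['fov_y'])/2)
    px=np.atleast_2d(np.array(px,float))
    d=(px-[p['cx'],p['cy']])/f; u=d.copy()
    for _ in range(20): u=d/(1+p['k1']*(u**2).sum(1,keepdims=True))
    v=np.c_[u[:,0],-u[:,1],-np.ones(len(u))]
    if n=='wrist':
        T=np.eye(4);T[:3,:3]=R.from_quat(o['ee_rot']).as_matrix();T[:3,3]=o['position'];T=T@np.array(p['T_tool_cam'])
    else: T=np.linalg.inv(np.array(p['camera_from_world']))
    return T[:3,3],v@T[:3,:3].T
def onz(n,px,z,o=None):
    c,v=ray(n,px,o); return c+v*((z-c[2])/v[:,2])[:,None]
H={'red':[(0,8),(172,180)],'yellow':[(22,34)],'blue':[(100,128)],'green':[(45,85)]}
def blobs(im,col,amin=60):
    h=cv2.cvtColor(im,cv2.COLOR_RGB2HSV); m=np.zeros(im.shape[:2],np.uint8)
    for a,b in H[col]: m|=cv2.inRange(h,(a,110,60),(b,255,255))
    cs,_=cv2.findContours(m,cv2.RETR_EXTERNAL,cv2.CHAIN_APPROX_NONE)
    return [cv2.minAreaRect(c) for c in cs if cv2.contourArea(c)>amin]
E
python3 - <<'E'
from h import *
o,t=snap('top'); o2,s=snap('wrist')
print(o)
cv2.imwrite('pics/t.png',t[...,::-1]);cv2.imwrite('pics/w.png',s[...,::-1])
print(manip.camera_params('top')); print(manip.camera_params('wrist'),manip.grip_point_offset)
for n,im in(('top',t),('wrist',s)):
  for c in H:
    for r in blobs(im,c): 
        b=cv2.boxPoints(r); print(n,c,r,onz(n,[r[0]],.08 if c not in('red','blue') else .086,o2).round(4),)
E
```

```text
{'clock': 0.0, 'joint_pos': array([-1.27959625,  0.33287981, -0.06468917,  1.46099267,  0.02159517,
        1.34989743, -0.08849243]), 'joint_velocities': array([-4.72163685e-04,  9.05921544e-05, -1.86294547e-03, -2.05072483e-03,
        1.03223138e-03,  4.97813777e-04, -1.58757107e-05]), 'tau': array([-2.20717761e-04, -6.25449586e+01,  4.89910331e-02, -3.91602302e+01,
        1.61222764e-02,  1.00458812e-02, -1.65946079e-05]), 'position': array([0.19281028, 0.59409712, 0.23048644]), 'ee_rot': array([ 1.56247976e-01,  9.87717582e-01, -7.36508057e-04, -8.13974300e-05]), 'ft_force': array([-0.49157569,  0.08822112, -0.10432586]), 'torque': array([-0.0414571 ,  0.0109759 , -0.05681102]), 'grasp_force': 0.0, 'grip_width': 0.9988652232548023}
{'fov_y': 54.844242304330095, 'cx': 312.84324577014684, 'cy': 239.24395207401264, 'k1': 0.03130185161182242, 'camera_from_world': array([[ 1.43425457e-02, -9.99876467e-01,  6.42977354e-03,
        -7.33155798e-04],
       [ 9.88313986e-01,  1.51520584e-02,  1.51676891e-01,
        -5.12522954e-01],
       [-1.51755578e-01,  4.17920237e-03,  9.8840921
[... 710 characters left out ...]
278  0.086 ]]
top yellow ((164.0172576904297, 273.7069091796875), (23.95469856262207, 33.98224639892578), 21.801406860351562) [[0.4442 0.2545 0.08  ]]
top blue ((370.91302490234375, 197.3486328125), (21.09664535522461, 31.274852752685547), 2.12109637260437) [[ 0.5792 -0.0911  0.086 ]]
top blue ((44.202919006347656, 115.49022674560547), (76.67085266113281, 116.06661987304688), 69.71744537353516) [[0.7143 0.474  0.086 ]]
top blue ((371.9431457519531, 57.005035400390625), (116.53793334960938, 60.91652297973633), 0.6510604023933411) [[ 0.8357 -0.0936  0.086 ]]
top green ((96.58824157714844, 226.35296630859375), (31.529630661010742, 21.828205108642578), 75.96376037597656) [[0.5226 0.3723 0.08  ]]
```

View pics/t.png

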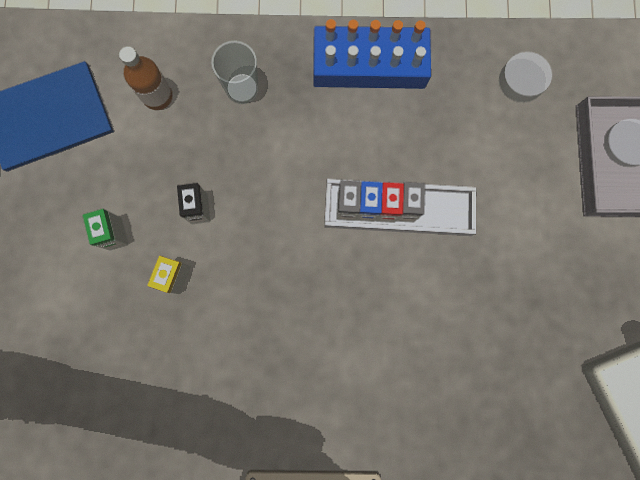

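View pics/w.png

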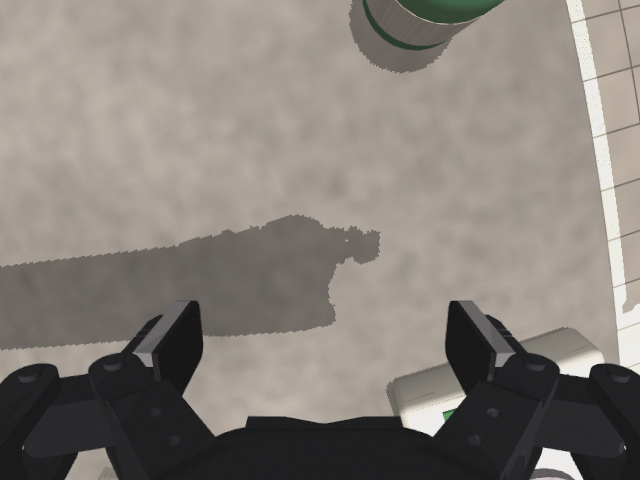

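The top view shows the rack around px (326–476, 180–234), with the row grey, blue (371,197), red (392,199), grey from left to right, and the long free end to the right (−y). Yellow is at (164,274), near black and green. The wrist view shows only empty bench.

```bash
cat >> h.py <<'E'
def go(p,ang):
    "fractions to bring TCP to p with tool y axis at world angle ang (rad), pointing down"
    o=manip.get_obs(); M=R.from_quat(o['ee_rot']).as_matrix()
    y=np.array([np.cos(ang),np.sin(ang),0]); z=np.array([0,0,-1.]); G=np.c_[np.cross(y,z),y,z]
    sh=M.T@(np.array(p)-o['position'])/.08; tr=R.from_matrix(M.T@G).as_rotvec()/(np.pi/4)
    print('clock',o['clock'].round(2),'shift',sh.round(3),'turn',tr.round(3)); return sh,tr
def yaw(a,b): return np.degrees(np.arctan2(*(b-a)[[1,0]]))
E
python3 - <<'E'
from h import *
im=cv2.imread('pics/t.png')[...,::-1]
c=onz('top',[(328,180),(476,187),(476,234),(326,226)],.03); print(c.round(3),c.mean(0))
for n,z in(('red',.086),('blue',.086),('yellow',.08)):
    r=blobs(im,n)[0]; b=onz('top',cv2.boxPoints(r),z)
    for i in range(2): print(n,np.linalg.norm(b[i+1]-b[i]).round(4),yaw(b[i],b[i+1]).round(1))
go([.578,-.129,.2],np.radians(0))
go([.43,.27,.2],np.radians(0))
E
```

```text
[[ 0.625 -0.02   0.03 ]
 [ 0.615 -0.291  0.03 ]
 [ 0.528 -0.288  0.03 ]
 [ 0.539 -0.017  0.03 ]] [ 0.5766617  -0.15376306  0.03      ]
red 0.0574 -3.4
red 0.0365 -92.3
blue 0.0548 -2.1
blue 0.0362 -91.3
yellow 0.0558 -18.1
yellow 0.0406 -110.9Traceback (most recent call last):
  File "<stdin>", line 7, in <module>
  File "h.py", line 29, in go
    print('clock',o['clock'].round(2),'shift',sh.round(3),'turn',tr.round(3)); return sh,tr
                  ^^^^^^^^^^^^^^^^
AttributeError: 'float' object has no attribute 'round'
```

```bash
sed -i "s/o\['clock'\].round(2)/round(o['clock'],2)/" h.py
python3 -m inch '[[[-0.1,-0.1,0],[0,0,0]],[[-0.2,-0.2,0],[0,0,0]],[[-0.3,-0.3,0],[0,0,0]],[[-0.4,-0.4,0],[0,0,0]],[[-0.5,-0.5,0],[0,0,0]],[[-0.6,-0.6,0],[0,0,0]],[[-0.7,-0.7,0],[0,0,0]],[[-0.8,-0.8,0],[0,0,0]],[[-0.9,-0.9,0],[0,0,0]],[[-1,-1,0],[0,0,0]]]' 1 40
python3 -m inch '[[[-0.1,-0.1,0],[0,0,0]],[[-0.2,-0.2,0],[0,0,0]],[[-0.3,-0.3,0],[0,0,0]],[[-0.4,-0.4,0],[0,0,0]],[[-0.5,-0.5,0],[0,0,0]],[[-0.6,-0.6,0],[0,0,0]],[[-0.7,-0.7,0],[0,0,0]],[[-0.8,-0.8,0],[0,0,0]],[[-0.9,-0.9,0],[0,0,0]],[[-1,-1,0],[0,0,0]]]'
python3 -m inch '[[[-0.1,-0.1,0],[0,0,0]],[[-0.2,-0.2,0],[0,0,0]],[[-0.3,-0.3,0],[0,0,0]],[[-0.4,-0.4,0],[0,0,0]],[[-0.5,-0.5,0],[0,0,0]],[[-0.6,-0.6,0],[0,0,0]],[[-0.7,-0.7,0],[0,0,0]],[[-0.8,-0.8,0],[0,0,0]],[[-0.9,-0.9,0],[0,0,0]],[[-1,-1,0],[0,0,0]]]'
python3 -m inch '[[[-0.1,-0.1,0],[0,0,0]],[[-0.2,-0.2,0],[0,0,0]],[[-0.3,-0.3,0],[0,0,0]],[[-0.4,-0.4,0],[0,0,0]],[[-0.5,-0.5,0],[0,0,0]],[[-0.6,-0.6,0],[0,0,0]],[[-0.7,-0.7,0],[0,0,0]],[[-0.8,-0.8,0],[0,0,0]],[[-0.9,-0.9,0],[0,0,0]],[[-1,-1,0],[0,0,0]]]'
python3 -c "
from h import *
go([.578,-.129,.2],-.038)
print(manip.get_obs()['joint_pos'].round(2))"
```

```text
clock: 1.1
position: [0.2447, 0.4929, 0.2313]
ee_rot: [0.156, 0.988, 0.0, -0.0]
ft_force: [0.3, 0.9, 0.6]
grip_width: 0.999
grasp_force: 0.0
clock: 2.1
position: [0.2961, 0.3921, 0.2313]
ee_rot: [0.156, 0.988, 0.0, -0.0]
ft_force: [-0.6, 0.7, 0.0]
grip_width: 1.005
grasp_force: 0.0
clock: 3.1
position: [0.3475, 0.2913, 0.2313]
ee_rot: [0.156, 0.988, 0.0, 0.0]
ft_force: [-0.8, 0.2, -0.2]
grip_width: 0.999
grasp_force: 0.0
clock: 4.1
position: [0.3989, 0.1905, 0.2313]
ee_rot: [0.156, 0.988, 0.0, 0.0]
ft_force: [-0.9, -0.3, -0.0]
grip_width: 0.996
grasp_force: 0.0
clock 4.1 shift [-3.362 -3.108  0.391] turn [ 0.    -0.     1.649]
[-0.84 -0.09  0.28  1.93  0.03  1.3   0.68]
```

```bash
python3 -m inch '[[[-0.1,-0.1,0],[0,0,0]],[[-0.2,-0.2,0],[0,0,0]],[[-0.3,-0.3,0],[0,0,0]],[[-0.4,-0.4,0],[0,0,0]],[[-0.5,-0.5,0],[0,0,0]],[[-0.6,-0.6,0],[0,0,0]],[[-0.7,-0.7,0],[0,0,0]],[[-0.8,-0.8,0],[0,0,0]],[[-0.9,-0.9,0],[0,0,0]],[[-1,-1,0],[0,0,0]]]'
python3 -m inch '[[[-0.1,-0.1,0],[0,0,0]],[[-0.2,-0.2,0],[0,0,0]],[[-0.3,-0.3,0],[0,0,0]],[[-0.4,-0.4,0],[0,0,0]],[[-0.5,-0.5,0],[0,0,0]],[[-0.6,-0.6,0],[0,0,0]],[[-0.7,-0.7,0],[0,0,0]],[[-0.8,-0.8,0],[0,0,0]],[[-0.9,-0.9,0],[0,0,0]],[[-1,-1,0],[0,0,0]]]'
python3 -m inch '[[[-0.1,-0.1,0],[0,0,0.08]],[[-0.2,-0.2,0],[0,0,0.16]],[[-0.3,-0.3,0],[0,0,0.24]],[[-0.4,-0.4,0],[0,0,0.32]],[[-0.5,-0.5,0],[0,0,0.4]],[[-0.6,-0.6,0],[0,0,0.48]],[[-0.7,-0.7,0],[0,0,0.56]],[[-0.8,-0.8,0],[0,0,0.64]],[[-0.9,-0.9,0],[0,0,0.72]],[[-1,-1,0],[0,0,0.82]]]'
python3 -c "
from h import *
go([.578,-.129,.2],-.038)"
```

```text
clock: 5.1
position: [0.4503, 0.0897, 0.2313]
ee_rot: [0.156, 0.988, 0.0, 0.0]
ft_force: [-0.3, 0.2, 0.4]
grip_width: 0.998
grasp_force: 0.0
clock: 6.1
position: [0.5017, -0.0111, 0.2313]
ee_rot: [0.156, 0.988, 0.0, 0.0]
ft_force: [-0.2, -0.1, -0.3]
grip_width: 1.002
grasp_force: 0.0
clock: 7.1
position: [0.5531, -0.1119, 0.2312]
ee_rot: [0.462, 0.887, -0.0, 0.0]
ft_force: [-0.1, -0.2, -1.0]
grip_width: 0.999
grasp_force: 0.0
clock 7.1 shift [-0.354  0.133  0.39 ] turn [-0.     0.     0.826]
```

```bash
python3 -m inch '[[[-0.05,0.02,0.06],[0,0,0.11]],[[-0.1,0.04,0.12],[0,0,0.22]],[[-0.15,0.06,0.18],[0,0,0.33]],[[-0.2,0.08,0.24],[0,0,0.44]],[[-0.25,0.1,0.3],[0,0,0.55]],[[-0.3,0.12,0.36],[0,0,0.66]],[[-0.35,0.13,0.4],[0,0,0.77]],[[-0.35,0.13,0.4],[0,0,0.83]],[[-0.35,0.13,0.4],[0,0,0.83]],[[-0.35,0.13,0.4],[0,0,0.83]]]'
python3 - <<'E'
from h import *
o,im=snap('wrist'); cv2.imwrite('pics/w2.png',im[...,::-1])
for n in('red','blue'):
    for r in blobs(im,n,1000):
        b=onz('wrist',cv2.boxPoints(r),.086,o); print(n,r,b.mean(0).round(4),[(np.linalg.norm(b[i+1]-b[i]).round(4),yaw(b[i],b[i+1]).round(1)) for i in range(2)])
E
```

```text
clock: 8.1
position: [0.5774, -0.1282, 0.1993]
ee_rot: [0.72, 0.694, -0.0, 0.0]
ft_force: [0.9, 0.3, -1.0]
grip_width: 1.0
grasp_force: 0.0
red ((327.5, 233.5), (55.0, 85.0), 90.0) [ 0.5799 -0.1295  0.086 ] [(np.float64(0.0534), np.float64(-2.1)), (np.float64(0.0364), np.float64(-90.5))]
blue ((326.9999694824219, 175.99998474121094), (87.99998474121094, 57.99999237060547), -0.0) [ 0.5809 -0.0928  0.086 ] [(np.float64(0.0359), np.float64(86.5)), (np.float64(0.0535), np.float64(-2.1))]
blue ((615.5, 167.0), (278.0, 47.0), 90.0) [ 0.7726 -0.098   0.086 ] [(np.float64(0.033), np.float64(3.1)), (np.float64(0.1886), np.float64(-82.1))]
```

View pics/w2.png

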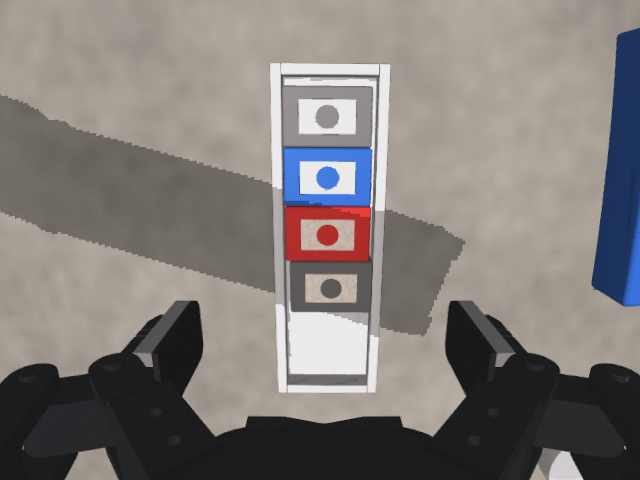

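The wrist view shows grey (327,117), blue (327,177), red (327,234) and grey (331,288). They run along the rack, and the free end is at the image bottom. Next I grip red.

```bash
python3 -m inch '[[[0,0.03,0.1],[0,0,0]],[[-0.01,0.03,0.2],[0,0,0]],[[-0.02,0.03,0.3],[0,0,0]],[[-0.02,0.03,0.4],[0,0,0]],[[-0.02,0.03,0.5],[0,0,0]],[[-0.02,0.03,0.6],[0,0,0]],[[-0.02,0.03,0.7],[0,0,0]],[[-0.02,0.03,0.8],[0,0,0]],[[-0.02,0.03,0.9],[0,0,0]],[[-0.02,0.03,1],[0,0,0]]]'
python3 -m inch '[[[0,0,0.12],[0,0,0]],[[0,0,0.24],[0,0,0]],[[0,0,0.36],[0,0,0]],[[0,0,0.48],[0,0,0]],[[0,0,0.6],[0,0,0]],[[0,0,0.7],[0,0,0]],[[0,0,0.8],[0,0,0]],[[0,0,0.9],[0,0,0]],[[0,0,0.96],[0,0,0]],[[0,0,0.96],[0,0,0]]]'
python3 -m inch '[[[0,0,0],[0,0,0]],[[0,0,0],[0,0,0]],[[0,0,0],[0,0,0]],[[0,0,0],[0,0,0]],[[0,0,0],[0,0,0]],[[0,0,0],[0,0,0]],[[0,0,0],[0,0,0]],[[0,0,0],[0,0,0]],[[0,0,0],[0,0,0]],[[0,0,0],[0,0,0]]]' 0 30
```

```text
clock: 9.15
position: [0.5797, -0.1296, 0.1186]
ee_rot: [0.721, 0.693, 0.0, -0.0]
ft_force: [-0.2, -0.7, 0.3]
grip_width: 1.002
grasp_force: 0.0
clock: 10.15
position: [0.5793, -0.1296, 0.0418]
ee_rot: [0.721, 0.693, -0.0, -0.0]
ft_force: [0.4, -0.5, -0.1]
grip_width: 1.001
grasp_force: 0.0
clock: 11.15
position: [0.58, -0.1297, 0.043]
ee_rot: [0.721, 0.693, 0.0, 0.0]
ft_force: [-0.7, -0.1, 4.9]
grip_width: 0.63
grasp_force: 32.6
```

```bash
python3 -m inch '[[[-0.05,0,0],[0,0,0]],[[-0.12,0,0],[0,0,0]],[[-0.2,0,0],[0,0,0]],[[-0.28,0,0],[0,0,0]],[[-0.36,0,0],[0,0,0]],[[-0.44,0,0],[0,0,0]],[[-0.52,0,0],[0,0,0]],[[-0.6,0,0],[0,0,0]],[[-0.65,0,0],[0,0,0]],[[-0.65,0,0],[0,0,0]]]'
python3 -m inch '[[[0,0,0],[0,0,0]],[[0,0,0],[0,0,0]],[[0,0,0],[0,0,0]],[[0,0,0],[0,0,0]],[[0,0,0],[0,0,0]],[[0,0,-0.1],[0,0,0]],[[0,0,-0.3],[0,0,0]],[[0,0,-0.5],[0,0,0]],[[0,0,-0.75],[0,0,0]],[[0,0,-1],[0,0,0]]]' 1
python3 - <<'E'
from h import *
go([.44,.25,.13],-.32)
o,im=snap('top'); cv2.imwrite('pics/t2.png',im[...,::-1][150:300,100:500])
for n,z in(('red',.086),('blue',.086),('yellow',.08)):
    for r in blobs(im,n,200): print(n,r[0],r[1],onz('top',[r[0]],z).round(4))
E
```

```text
clock: 12.15
position: [0.5782, -0.1814, 0.0429]
ee_rot: [0.721, 0.693, 0.001, 0.0]
ft_force: [0.9, 0.9, 5.4]
grip_width: 0.628
grasp_force: 32.7
clock: 13.15
position: [0.5779, -0.1818, 0.1248]
ee_rot: [0.721, 0.693, 0.0, 0.0]
ft_force: [0.7, 0.3, 0.2]
grip_width: 1.001
grasp_force: 0.0
clock 13.15 shift [ 5.326 -1.934 -0.067] turn [ 0.002 -0.     0.358]
blue (370.5, 197.5) (31.0, 21.0) [[ 0.5789 -0.0903  0.086 ]]
blue (44.49639129638672, 115.60768127441406) (76.75070190429688, 116.08644104003906) [[0.7141 0.4735 0.086 ]]
blue (371.9449768066406, 56.845970153808594) (116.53793334960938, 60.598365783691406) [[ 0.836  -0.0936  0.086 ]]
yellow (163.997314453125, 273.72119140625) (24.128564834594727, 33.86283874511719) [[0.4442 0.2546 0.08  ]]
```

```bash
python3 -m inch '[[[0.1,-0.04,-0.08],[0,0,0]],[[0.2,-0.08,-0.16],[0,0,0]],[[0.3,-0.12,-0.24],[0,0,0]],[[0.4,-0.16,-0.32],[0,0,0]],[[0.5,-0.2,-0.4],[0,0,0]],[[0.6,-0.24,-0.48],[0,0,0]],[[0.7,-0.28,-0.56],[0,0,0]],[[0.8,-0.32,-0.64],[0,0,0]],[[0.9,-0.36,-0.72],[0,0,0]],[[1,-0.4,-0.8],[0,0,0]]]'
python3 -m inch '[[[0.1,-0.04,0],[0,0,0]],[[0.2,-0.08,0],[0,0,0]],[[0.3,-0.12,0],[0,0,0]],[[0.4,-0.16,0],[0,0,0]],[[0.5,-0.2,0],[0,0,0]],[[0.6,-0.24,0],[0,0,0]],[[0.7,-0.28,0],[0,0,0]],[[0.8,-0.32,0],[0,0,0]],[[0.9,-0.36,0],[0,0,0]],[[1,-0.4,0],[0,0,0]]]'
python3 -m inch '[[[0.1,-0.04,0],[0,0,0]],[[0.2,-0.08,0],[0,0,0]],[[0.3,-0.12,0],[0,0,0]],[[0.4,-0.16,0],[0,0,0]],[[0.5,-0.2,0],[0,0,0]],[[0.6,-0.24,0],[0,0,0]],[[0.7,-0.28,0],[0,0,0]],[[0.8,-0.32,0],[0,0,0]],[[0.9,-0.36,0],[0,0,0]],[[1,-0.4,0],[0,0,0]]]'
python3 -m inch '[[[0.1,-0.04,0],[0,0,0]],[[0.2,-0.08,0],[0,0,0]],[[0.3,-0.12,0],[0,0,0]],[[0.4,-0.16,0],[0,0,0]],[[0.5,-0.2,0],[0,0,0]],[[0.6,-0.24,0],[0,0,0]],[[0.7,-0.28,0],[0,0,0]],[[0.8,-0.32,0],[0,0,0]],[[0.9,-0.36,0],[0,0,0]],[[1,-0.4,0],[0,0,0]]]'
python3 -m inch '[[[0.1,-0.04,0],[0,0,0.04]],[[0.2,-0.08,0],[0,0,0.08]],[[0.3,-0.12,0],[0,0,0.12]],[[0.4,-0.16,0],[0,0,0.16]],[[0.5,-0.2,0],[0,0,0.2]],[[0.6,-0.24,0],[0,0,0.24]],[[0.7,-0.28,0],[0,0,0.28]],[[0.8,-0.32,0],[0,0,0.32]],[[0.9,-0.36,0],[0,0,0.36]],[[1,-0.36,0],[0,0,0.37]]]'
python3 - <<'E'
from h import *
o,im=snap('wrist'); cv2.imwrite('pics/w3.png',im[...,::-1])
for r in blobs(im,'yellow',1000):
    b=onz('wrist',cv2.boxPoints(r),.08,o); print(r,b.mean(0).round(4),[(np.linalg.norm(b[i+1]-b[i]).round(4),yaw(b[i],b[i+1]).round(1)) for i in range(2)])
    k=[i for i in range(2) if np.linalg.norm(b[i+1]-b[i])>.045][0]
    a=np.radians(yaw(b[k],b[k+1])); a=np.arctan(np.tan(a)); print(a)
    c=b.mean(0); go([c[0],c[1],.036],a)
o,im=snap('top')
for n in('red','blue'):
    r=blobs(im,n,200)[0]; print(n,onz('top',[r[0]],.086).round(4))
E
```

```text
clock: 14.2
position: [0.5485, -0.0997, 0.187]
ee_rot: [0.721, 0.693, 0.0, -0.0]
ft_force: [-0.2, -0.1, 1.1]
grip_width: 1.001
grasp_force: 0.0
clock: 15.2
position: [0.5197, -0.0185, 0.1865]
ee_rot: [0.721, 0.693, 0.0, -0.0]
ft_force: [0.5, 0.1, -0.3]
grip_width: 1.0
grasp_force: 0.0
clock: 16.2
position: [0.4908, 0.0626, 0.1865]
ee_rot: [0.721, 0.693, 0.0, -0.0]
ft_force: [0.6, 0.0, 0.4]
grip_width: 0.998
grasp_force: 0.0
clock: 17.2
position: [0.4619, 0.1439, 0.1865]
ee_rot: [0.721, 0.693, 0.0, -0.0]
ft_force: [-0.4, -0.0, -0.2]
grip_width: 1.0
grasp_force: 0.0
clock: 18.2
position: [0.4361, 0.225, 0.1865]
ee_rot: [0.814, 0.581, 0.0, -0.0]
ft_force: [-0.5, 0.3, 0.2]
grip_width: 1.003
grasp_force: 0.0
((320.0, 182.5), (61.0, 90.0), 90.0) [0.4447 0.2563 0.08  ] [(np.float64(0.0534), np.float64(-18.9)), (np.float64(0.037), np.float64(-107.6))]
-0.3304494226169882
clock 18.25 shift [ 0.388 -0.019  1.881] turn [-0.    -0.001  0.003]
red [[ 0.5767 -0.1781  0.086 ]]
blue [[ 0.5792 -0.0909  0.086 ]]
```

View pics/w3.png

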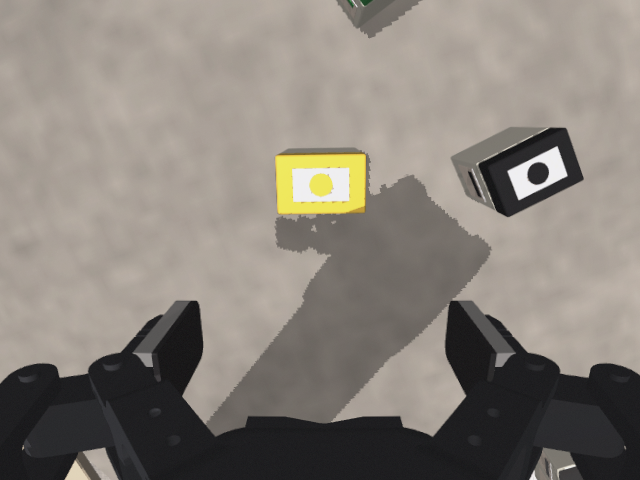

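Yellow is at (320,182), square to the tool, and black is well clear at (525,170). The red–blue spacing is now 87 mm.

```bash
python3 -m inch '[[[0.08,0,0.05],[0,0,0]],[[0.16,0,0.12],[0,0,0]],[[0.24,-0.01,0.2],[0,0,0]],[[0.32,-0.02,0.3],[0,0,0]],[[0.39,-0.02,0.4],[0,0,0]],[[0.39,-0.02,0.52],[0,0,0]],[[0.39,-0.02,0.64],[0,0,0]],[[0.39,-0.02,0.76],[0,0,0]],[[0.39,-0.02,0.88],[0,0,0]],[[0.39,-0.02,1],[0,0,0]]]'
python3 -m inch '[[[0,0,0.12],[0,0,0]],[[0,0,0.24],[0,0,0]],[[0,0,0.36],[0,0,0]],[[0,0,0.48],[0,0,0]],[[0,0,0.6],[0,0,0]],[[0,0,0.7],[0,0,0]],[[0,0,0.8],[0,0,0]],[[0,0,0.88],[0,0,0]],[[0,0,0.88],[0,0,0]],[[0,0,0.88],[0,0,0]]]'
python3 -m inch '[[[0,0,0],[0,0,0]],[[0,0,0],[0,0,0]],[[0,0,0],[0,0,0]],[[0,0,0],[0,0,0]],[[0,0,0],[0,0,0]],[[0,0,0],[0,0,0]],[[0,0,0],[0,0,0]],[[0,0,0],[0,0,0]],[[0,0,0],[0,0,0]],[[0,0,0],[0,0,0]]]' 0 40
python3 -m inch '[[[0,0,-0.1],[0,0,0]],[[0,0,-0.2],[0,0,0]],[[0,0,-0.3],[0,0,0]],[[0,0,-0.4],[0,0,0]],[[0,0,-0.5],[0,0,0]],[[0,0,-0.6],[0,0,0]],[[0,0,-0.7],[0,0,0]],[[0,0,-0.8],[0,0,0]],[[0,0,-0.9],[0,0,0]],[[0,0,-1],[0,0,0]]]'
python3 -c "
from h import *
go([.579,-.136,.165],-.038)"
```

```text
clock: 19.3
position: [0.4451, 0.2541, 0.1057]
ee_rot: [0.814, 0.581, 0.0, -0.0]
ft_force: [0.4, 0.7, -1.0]
grip_width: 0.999
grasp_force: 0.0
clock: 20.3
position: [0.4452, 0.2543, 0.0362]
ee_rot: [0.814, 0.582, 0.0, -0.0]
ft_force: [-0.9, 0.0, -0.2]
grip_width: 1.004
grasp_force: 0.0
clock: 21.3
position: [0.4454, 0.2546, 0.0366]
ee_rot: [0.813, 0.582, 0.0, -0.0]
ft_force: [-0.7, 0.4, 6.2]
grip_width: 0.63
grasp_force: 42.8
clock: 22.3
position: [0.4451, 0.2543, 0.1168]
ee_rot: [0.814, 0.582, 0.0, -0.0]
ft_force: [0.9, 0.2, -0.9]
grip_width: 0.628
grasp_force: 42.3
clock 22.3 shift [-4.074  3.163 -0.603] turn [-0.    -0.    -0.371]
```

```bash
python3 -m inch '[[[-0.1,0.08,-0.06],[0,0,0]],[[-0.2,0.16,-0.12],[0,0,0]],[[-0.3,0.24,-0.18],[0,0,0]],[[-0.4,0.32,-0.24],[0,0,0]],[[-0.5,0.4,-0.3],[0,0,0]],[[-0.6,0.48,-0.36],[0,0,0]],[[-0.7,0.56,-0.42],[0,0,0]],[[-0.8,0.64,-0.48],[0,0,0]],[[-0.9,0.72,-0.54],[0,0,0]],[[-1,0.8,-0.6],[0,0,0]]]'
python3 -m inch '[[[-0.1,0.08,0],[0,0,0]],[[-0.2,0.16,0],[0,0,0]],[[-0.3,0.24,0],[0,0,0]],[[-0.4,0.32,0],[0,0,0]],[[-0.5,0.4,0],[0,0,0]],[[-0.6,0.48,0],[0,0,0]],[[-0.7,0.56,0],[0,0,0]],[[-0.8,0.64,0],[0,0,0]],[[-0.9,0.72,0],[0,0,0]],[[-1,0.8,0],[0,0,0]]]'
python3 -m inch '[[[-0.1,0.08,0],[0,0,0]],[[-0.2,0.16,0],[0,0,0]],[[-0.3,0.24,0],[0,0,0]],[[-0.4,0.32,0],[0,0,0]],[[-0.5,0.4,0],[0,0,0]],[[-0.6,0.48,0],[0,0,0]],[[-0.7,0.56,0],[0,0,0]],[[-0.8,0.64,0],[0,0,0]],[[-0.9,0.72,0],[0,0,0]],[[-1,0.8,0],[0,0,0]]]'
python3 -m inch '[[[-0.1,0.08,0],[0,0,-0.04]],[[-0.2,0.16,0],[0,0,-0.08]],[[-0.3,0.24,0],[0,0,-0.12]],[[-0.4,0.32,0],[0,0,-0.16]],[[-0.5,0.4,0],[0,0,-0.2]],[[-0.6,0.48,0],[0,0,-0.24]],[[-0.7,0.55,0],[0,0,-0.28]],[[-0.8,0.62,0],[0,0,-0.32]],[[-0.9,0.69,0],[0,0,-0.36]],[[-1,0.76,0],[0,0,-0.37]]]'
python3 - <<'E'
from h import *
o,im=snap('wrist'); cv2.imwrite('pics/w4.png',im[...,::-1]); print(o['position'])
for n,z in(('red',.086),('blue',.086),('yellow',o['position'][2]-.0366+.08)):
  for r in blobs(im,n,400):
    b=onz('wrist',cv2.boxPoints(r),z,o); print(n,r,b.mean(0).round(4),b[:,:2].min(0).round(4),b[:,:2].max(0).round(4))
go([.579,-.136,.0426],-.038)
E
```

```text
clock: 23.3
position: [0.48, 0.1571, 0.1645]
ee_rot: [0.813, 0.582, 0.0, -0.0]
ft_force: [-0.0, 0.4, -1.1]
grip_width: 0.629
grasp_force: 42.3
clock: 24.3
position: [0.5147, 0.0606, 0.1641]
ee_rot: [0.813, 0.582, 0.0, -0.0]
ft_force: [0.2, -0.0, -2.2]
grip_width: 0.632
grasp_force: 42.3
clock: 25.3
position: [0.5494, -0.0357, 0.1641]
ee_rot: [0.813, 0.582, 0.0, -0.0]
ft_force: [-0.6, -0.8, -1.0]
grip_width: 0.628
grasp_force: 42.3
clock: 26.3
position: [0.5809, -0.1311, 0.164]
ee_rot: [0.72, 0.694, 0.0, -0.0]
ft_force: [0.5, -0.8, -1.2]
grip_width: 0.628
grasp_force: 42.2
[ 0.58092625 -0.13113793  0.16398902]
blue ((321.5, 179.5), (67.0, 101.0), 90.0) [ 0.5813 -0.0934  0.086 ] [ 0.5531 -0.1124] [ 0.6085 -0.0744]
blue ((626.0, 198.5), (231.0, 26.0), 90.0) [ 0.7578 -0.1134  0.086 ] [ 0.7397 -0.1824] [ 0.7772 -0.0448]
yellow ((323.25469970703125, 355.2388916015625), (135.5542449951172, 202.021240234375), 89.63737487792969) [ 0.581  -0.1272  0.2074] [ 0.5508 -0.1494] [ 0.6099 -0.105 ]
clock 26.35 shift [-0.038 -0.023  1.519] turn [ 0.     0.001 -0.003]
```

View pics/w4.png

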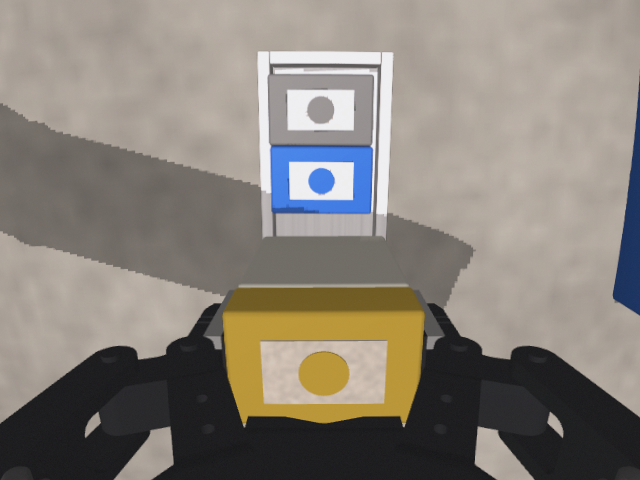

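Yellow is held square, with its front top edge at row 311 and its bottom edge at row 238. Blue is at (321,180) and red is hidden behind the held box.

```bash
python3 - <<'E'
from h import *
o=manip.get_obs(); z=o['position'][2]-.0366
for px,h in(((323,311),z+.08),((323,238),z)): print(onz('wrist',[px],h,o)-[0,.018,0])
im=manip.camera('top')
r=blobs(im,'red',100); print(r,[onz('top',cv2.boxPoints(q),.086).round(4) for q in r])
E
```

```text
[[ 0.5816222  -0.13209972  0.20752531]]
[[ 0.58144037 -0.13406441  0.12752531]]
[] []
```

```bash
python3 -m inch '[[[-0.03,-0.01,0],[0,0,0]],[[-0.05,-0.02,0.05],[0,0,0]],[[-0.05,-0.02,0.15],[0,0,0]],[[-0.05,-0.02,0.25],[0,0,0]],[[-0.05,-0.02,0.35],[0,0,0]],[[-0.05,-0.02,0.45],[0,0,0]],[[-0.05,-0.02,0.55],[0,0,0]],[[-0.05,-0.02,0.65],[0,0,0]],[[-0.05,-0.02,0.75],[0,0,0]],[[-0.05,-0.02,0.8],[0,0,0]]]'
python3 -c "
from h import *
go([.579,-.136,.0436],-.038)"
```

```text
clock: 27.4
position: [0.5786, -0.1342, 0.0991]
ee_rot: [0.721, 0.693, -0.0, -0.0]
ft_force: [-0.6, 0.1, -0.5]
grip_width: 0.626
grasp_force: 42.2
clock 27.4 shift [-0.023  0.006  0.693] turn [-0.001 -0.    -0.001]
```

```bash
python3 -m inch '[[[0,0,0.08],[0,0,0]],[[0,0,0.16],[0,0,0]],[[0,0,0.24],[0,0,0]],[[0,0,0.32],[0,0,0]],[[0,0,0.4],[0,0,0]],[[0,0,0.48],[0,0,0]],[[0,0,0.56],[0,0,0]],[[0,0,0.63],[0,0,0]],[[0,0,0.68],[0,0,0]],[[0,0,0.68],[0,0,0]]]'
```

```text
clock: 28.4
position: [0.5787, -0.1342, 0.0451]
ee_rot: [0.721, 0.693, -0.0, -0.0]
ft_force: [-0.5, 1.3, -1.5]
grip_width: 0.629
grasp_force: 42.2
```

Not quite down yet, at about 2 mm above the floor. I'll lower slightly, release and rise.

```bash
python3 -m inch '[[[0,0,0.01],[0,0,0]],[[0,0,0.02],[0,0,0]],[[0,0,0.03],[0,0,0]],[[0,0,0.03],[0,0,0]],[[0,0,0.03],[0,0,0]],[[0,0,0.03],[0,0,0]],[[0,0,0.03],[0,0,0]],[[0,0,0.03],[0,0,0]],[[0,0,0.03],[0,0,0]],[[0,0,0.03],[0,0,0]]]'
python3 -m inch '[[[0,0,0],[0,0,0]],[[0,0,0],[0,0,0]],[[0,0,0],[0,0,0]],[[0,0,0],[0,0,0]],[[0,0,0],[0,0,0]],[[0,0,0],[0,0,0]],[[0,0,-0.1],[0,0,0]],[[0,0,-0.3],[0,0,0]],[[0,0,-0.6],[0,0,0]],[[0,0,-0.9],[0,0,0]]]' 1
python3 -m inch '[[[0,0,-0.1],[0,0,0]],[[0,0,-0.2],[0,0,0]],[[0,0,-0.3],[0,0,0]],[[0,0,-0.4],[0,0,0]],[[0,0,-0.5],[0,0,0]],[[0,0,-0.6],[0,0,0]],[[0,0,-0.7],[0,0,0]],[[0,0,-0.8],[0,0,0]],[[0,0,-0.9],[0,0,0]],[[0,0,-1],[0,0,0]]]'
python3 - <<'E'
from h import *
o,im=snap('wrist'); cv2.imwrite('pics/w5.png',im[...,::-1])
for n in('red','blue','yellow'):
  for r in blobs(im,n,400):
    b=onz('wrist',cv2.boxPoints(r),.086,o); print(n,r,b.mean(0).round(4),yaw(b[0],b[1]))
E
```

```text
clock: 29.4
position: [0.579, -0.1342, 0.0433]
ee_rot: [0.721, 0.693, 0.0, -0.0]
ft_force: [-0.1, -0.1, -1.2]
grip_width: 0.627
grasp_force: 42.2
clock: 30.4
position: [0.5791, -0.1345, 0.1174]
ee_rot: [0.721, 0.693, 0.0, 0.0]
ft_force: [-0.1, -0.4, -0.1]
grip_width: 0.997
grasp_force: 0.0
clock: 31.4
position: [0.579, -0.1343, 0.196]
ee_rot: [0.721, 0.693, 0.0, -0.0]
ft_force: [-0.9, 0.8, 0.2]
grip_width: 1.0
grasp_force: 0.0
red ((325.0, 297.5), (57.0, 82.0), 90.0) [ 0.5782 -0.1785  0.086 ] -2.243970484551883
blue ((324.0, 167.5), (59.0, 90.0), 90.0) [ 0.5809 -0.0933  0.086 ] -2.240097839114684
blue ((616.5, 159.5), (281.0, 45.0), 90.0) [ 0.7719 -0.099   0.086 ] 3.3765956585626484
yellow ((323.5, 229.5), (59.0, 85.0), 90.0) [ 0.5791 -0.1321  0.086 ] -2.2421871985673847
```

View pics/w5.png

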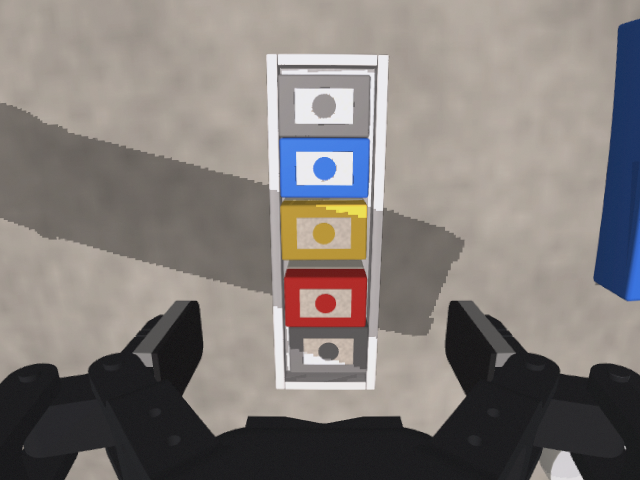

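The picture shows blue (324,168), yellow (323,230) and red (325,298) upright and aligned in the rack, with yellow in between and the gripper clear.

```bash
python3 -c "
from workcell import manip
print(manip.hand_in())"
```

```text
the job is handed in; nothing more can be done
None
```

I filed the yellow box upright in the gap between the blue and red boxes, lined up with the row, and handed the job in at about 31.5 s; the judge's result was not shown.

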